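# Close the gearcase: socket back on its post, cover on its dowels, held down

## Robot

A 6-joint arm with a two-finger parallel gripper is mounted at the origin on the work surface. World frame = base frame: x ahead of the robot, y to its left, z up, the work surface at z = 0. Lengths are in mm, angles in rad, forces in N, time in s.
With the tool pointing down it reaches from about 400 to 925 mm from the base axis. Payload 3.4 kg.
Tool frame: the origin (TCP) lies midway between the tips of the shut fingers; the grasp point (between the pads) lies 19 mm behind it (hold_point_z is the distance from the TCP to the grasp point, in mm); z points along the fingers, y is the line along which they close (so a half turn about z gives the same grasp; the last joint's range is limited). The gripper opens to 85 mm and grips with 20 to 120 N. Pads are 22 mm wide; open, the fingers measure 114 mm over their backs; the gripper's body (76 mm by 85 mm) begins 54 mm behind the grasp point. The pads swing forward as they close: fully open they stand 13 mm farther back than shut.
Start: joints at [1.194, 0.307, 1.506, -0, 1.328, -0.073], TCP at [172.034, 548.667, 231.305] pointing down, gripper open.
Joint ranges: [-3.12, 3.12], [-1.05, 2.28], [0.14, 2.33], [-1.42, 4.57], [0.1, 2.73], [-2.68, 2.68]. Speed limits (rad/s): [2.57, 2.57, 3.14, 3.14, 3.14, 3.14].

## Interface

Orientations are given as a 3x3 rotation matrix whose columns are the frame's x, y, z axes.
In Python, from station import * gives the robot as it stands.
- The arm moves only by the tool servo_tool, never from a script. Its argument "deltas" is text: rows parted by semicolons, each of 6 numbers parted by spaces: the shift along the tool's x, y, z in cm, then the turn, a rotation vector about the tool's x, y, z in rad. A call has 1 to 12 rows; each row is the pose to reach, as a shift and turn from the pose commanded when the call began, along the tool's axes at that moment; what a row does not reach only later rows make up. A row lasts 1/8 s, in which the tool goes at most 62.5 mm and 10.7 degrees, less where a joint would pass 70% of its speed; a pose out of reach is approached as far as the arm can. A call with a gripper value outside its range is refused whole. "hand" is the opening, from 0 (shut) to 1 (fully open), set as the call begins (left out, the last holds). The fingers move at their own pace and stop on an object; "squeeze" is the grip in N (left out, the last holds). Time passes only in rows, so rows that repeat a pose let the fingers close. It gives the time, the measured TCP pose, the force, the opening and the grip force at its end, in the units of the state.
- state(): the state, without advancing time (a new reading comes with each control period).
- read_camera(name): name is "scene" or "top" or "wrist"; returns (picture, depth): 480x640x3 uint8, blue, green, red; 480x640 float32, mm along the optical axis (not along the pixel's ray), 0 where there is no reading.
- camera_params(name): a dict with "fx", "fy", "cx", "cy" (pixels), "rvec" (rotation vector, rad) and "tvec" (3), from world to camera coordinates, as OpenCV has them. Camera axes: x right, y down, z forward; pixel columns grow to the right and rows downward; lengths in mm; the calibration is good to about 2 mm. A picture is of the moment at which its call begins: read the wrist's pose just before it. camera_params takes no time and is no camera call; for the wrist camera it gives the pose at the moment of the call.
- finish_job(): hands the job in; it is judged then, once.
The state is a dict: "clock": time; "joint_pos": joint angles; "qd": joint speeds; "joint_efforts": joint torques, N m; "position": TCP position; "ee_rot": TCP orientation; "contact_force": force on the tool from outside, world axes, zero at the start; "wrist_torque": the same for the moment, N m; "gripper_width": opening from 0.0 (shut) to 1.0 (fully open); "gripper_force": force on a finger pad.
Only numpy, scipy, OpenCV 4.12 (cv2) and the standard library are available. Lean on these libraries where they do the work, as an engineer would, in place of code of your own. Each camera call takes 0.05 s, during which the arm holds its last target. There are 200 camera calls.

## Task

Someone has left a socket standing inside the open gearcase: first put it back on the empty post of the red socket rail, fully down, and let go of it. Then fit the cover over both dowels of the gearcase, lowering it gently, press it down against the bearing's spring until the two halves are flush, and finish while still holding it pressed shut so that the bolts can be started. Leave the other sockets, the torque wrench and the tin of bolts where they are.

Things in the scene. Friction and masses are not known exactly. Their poses are not given: they have to be found in the camera images.
- case: Lower gearcase half: open grey box with a bright machined rim, 180 mm (its x) by 130 mm (y), screwed to a fixed blue plate 235 x 150 x 12 mm. Origin: centre of the plate's underside, on the bench; z up. Cavity 134 x 84 mm, its floor 24 mm above the origin; the bearing stands in its middle, gears under it and at its -x side stay below the rim; the stray socket stands in the free +x end.
- joint_face (a point): Centre of the case at the height of its level machined rim (joint face), 57 mm above the case's origin; the rim is 23 mm wide. Small black dots on it are bolt holes. Two dark steel dowels, 10 mm in diameter, stand 13 mm above it, their top 3.5 mm tapered to 6.4 mm.
- dowel_a (a point): On the axis of dowel A at joint face height: 78.5 mm to -x and 53.5 mm to +y of the case's origin, 57 mm up (case's frame).
- dowel_b (a point): On the axis of dowel B at joint face height: 78.5 mm to +x and 30.5 mm to -y of the case's origin, 57 mm up (case's frame). A and B are not symmetrical: the cover fits one way round only.
- bearing (a joint): How far the ball bearing (steel disc 35 mm across, centre of the case) is pushed down, m. At 0 its top is 7.5 mm above the joint face. It rides on a spring of 1.85 N per mm: flush reads 0.0075 and takes about 14 N in all. The cover's weight alone (6 N) leaves a gap of about 4 mm, some 8 N more closes it; beyond that metal meets metal, stiffly.
- cover: Upper gearcase half, loose, 0.5 to 0.7 kg: aluminium plate 180 mm (its x) by 130 mm (y), 14 mm thick, lying joint face down on a fixed black mat 6 mm thick on the bench. Origin: centre of its flat underside; z up. Two through holes of 11.6 mm go over the dowels; smaller black dots in raised rings are bolt holes. Fitted, its axes point as the case's.
- housing_top (a point): On top of the cover, 40 mm above its origin: flat top of the grey oblong bearing housing, round-ended, 36 mm wide (y), 26 mm high above the plate, from x = -66 to +30 mm. Its flat sides run from x = -48 to +12 mm: it can be gripped across y right at this point. Thin ribs 10 mm high on the plate at x = -30 and +20 mm, 20 to 50 mm off the middle, can be ignored.
- hole_a (a point): Centre of the cover's hole A at its underside: 78.5 mm to -x and 53.5 mm to +y of the cover's origin. Belongs on dowel A.
- hole_b (a point): Centre of the cover's hole B at its underside: 78.5 mm to +x and 30.5 mm to -y of the cover's origin. Belongs on dowel B.
- socket: The stray socket: upright steel tube 27 mm in diameter, 70 mm tall, 14 mm bore, open from below for at least 29 mm, 0.12 to 0.2 kg, dark band near its foot. Origin: centre of its lower end; z up. It stands on the cavity floor in the +x end of the case, its top 37 mm above the joint face.
- clip_home: The empty clip on the red socket rail: fixed black block 36 mm (x) by 30 mm (y), 8 mm high, with an upright steel post 10 mm across, 28 mm tall, top 6 mm tapered. Origin: centre of the block's underside, 10 mm above the bench; z up. The seated socket's lower end is 8 mm above it. The rail runs along the clip's y, three clips 55 mm apart in any order: grip across it, along x.
- socket_a: Bystander: steel socket 24 mm in diameter, 50 mm tall, on another post of the rail. Origin: centre of its lower end.
- socket_b: Bystander: steel socket 31 mm in diameter, 62 mm tall, on another post of the rail. Origin: centre of its lower end.
- torque_wrench: Bystander: steel torque wrench, about 360 mm long and up to 40 mm high, lying on the far side of the case along the world's y. Origin: on the bench near the middle of its length.
- bolt_tin: Bystander: open yellow tin 100 x 75 x 30 mm with bolts, on the far side. Origin: centre of its underside.
Things that resemble listed ones, but are neither listed nor needed, are in the scene too. Several things have the shape of the cover; the one meant has the colours described above.

How it is judged:
By the outcome, as a careful person would: the job done as asked, in the order asked, and still so for the second after the job is handed in, while the arm keeps its last pose, push and grip.
It also fails if it takes over 58 s, if anything falls off the work surface, if the arm or the gripper's body presses on something with over 40 N, if the wrist force passes 120 N, or if a joint passes its speed limit or range.

## Working session

There is one attempt and no reset: what is moved stays moved. The work goes in short steps, Python scripts to look and compute and a tool call to move; the robot and the scene stay as the last step left them, time stands still between calls to the robot, and variables do not carry over. Pictures are saved under pics/ and viewed, at most 10 in all, crops included, and the job is handed in when it is done.

Besides the shell and the picture viewer there is one more tool, called after "Request:" as name(argument=value, ...) on one line, values as JSON. servo_tool: Moves the arm, as the interface text tells. Its arguments: {"type":"object","properties":{"deltas":{"type":"string"},"hand":{"type":"number"},"squeeze":{"type":"number"}},"required":["deltas"]}

```bash
ls; mkdir -p pics; cat > h.py <<'E'
from station import *
import numpy as np, cv2
def cam(n):
    p=camera_params(n); R=cv2.Rodrigues(np.array(p['rvec'],float))[0]; t=np.array(p['tvec'],float).ravel()
    return p,R,t
def plane(c,uv,z):
    p,R,t=c; uv=np.atleast_2d(uv).astype(float)
    d=np.c_[(uv[:,0]-p['cx'])/p['fx'],(uv[:,1]-p['cy'])/p['fy'],np.ones(len(uv))]@R
    o=-R.T@t
    return o+d*((z-o[2])/d[:,2])[:,None]
def proj(c,X):
    p,R,t=c; q=np.atleast_2d(X)@R.T+t
    return np.c_[q[:,0]/q[:,2]*p['fx']+p['cx'],q[:,1]/q[:,2]*p['fy']+p['cy']]
def pts(c,depth):
    p,R,t=c; v,u=np.mgrid[:480,:640]
    P=np.stack([(u-p['cx'])/p['fx']*depth,(v-p['cy'])/p['fy']*depth,depth],-1)
    return (P-t)@R
def tool(dw,s=None):
    "world shift mm -> tool cm"
    s=s or state(); return np.array(s['ee_rot']).T@np.array(dw)/10
E
python3 - <<'E'
from h import *
for n in ('top','scene'):
    im,d=read_camera(n); cv2.imwrite(f'pics/{n}0.png',im); np.savez(f'{n}0.npz',im=im,d=d); p,R,t=cam(n); print(n,p['fx'],-R.T@t, R[2])
print(state())
E
```

```text
pics
top 531.6787060513185 [ 209.6526965   -77.5316778  1433.10805492] [ 0.22314602 -0.01549564 -0.97466186]
scene 443.31202269928934 [1293.32794771  387.20275883  730.83670283] [-0.69393764 -0.42050692 -0.58448651]
{'clock': 0.1, 'joint_pos': array([ 1.19350690e+00,  3.07479515e-01,  1.50759072e+00, -4.02803070e-05,
        1.32836957e+00, -7.35094289e-02]), 'qd': array([ 0.00057884, -0.00130226, -0.00432091, -0.00148095, -0.003153  ,
       -0.00144689]), 'joint_efforts': array([ 6.95281324e-04, -4.58528960e+01, -2.52609551e+01,  2.17957736e-04,
        5.52962054e-03,  1.61867524e-05]), 'position': array([171.8038443 , 548.05849125, 230.46574123]), 'ee_rot': array([[-9.54215474e-01,  2.99119399e-01, -6.44141224e-04],
       [ 2.99120077e-01,  9.54213907e-01, -1.73163888e-03],
       [ 9.66817343e-05, -1.84503219e-03, -9.99998293e-01]]), 'contact_force': array([-0.70685108, -0.02115477, -0.36584905]), 'wrist_torque': array([-0.02373256,  0.00914   , -0.02149033]), 'gripper_force': 0.0, 'gripper_width': 0.9984183709392022}
```

View pics/top0.png

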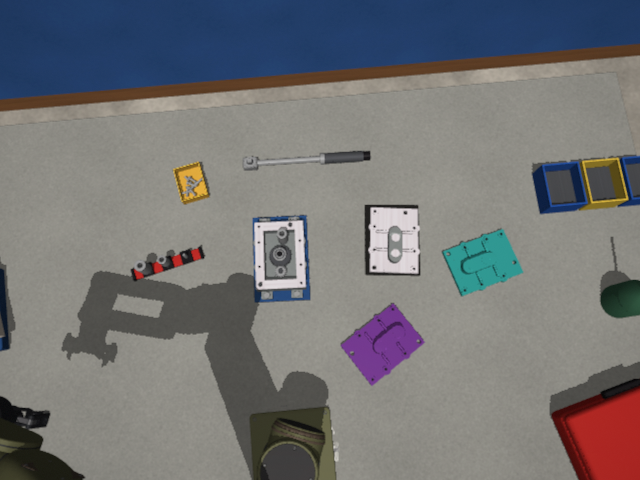

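View pics/scene0.png

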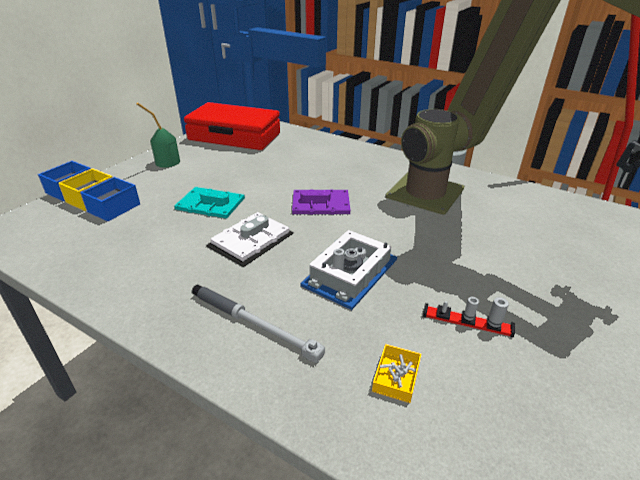

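The top view shows the case at about (280,255), the white cover on its black mat at (393,240), and the rail from (135,272) to (203,250), with its empty post at the right end near (185,254). The scene view agrees: empty post at about (444,308), sockets at (472,303) and (497,308).

```bash
python3 - <<'E'
from h import *
t=np.load('top0.npz'); s=np.load('scene0.npz')
f=lambda im,x,y,w,h,k:cv2.resize(im[y:y+h,x:x+w],(w*k,h*k),interpolation=cv2.INTER_CUBIC)
a=np.hstack([f(t['im'],240,205,80,100,4),f(t['im'],355,195,80,100,4)])
b=np.hstack([f(s['im'],300,225,100,85,3),f(s['im'],415,280,110,66,3)[:198],]) if 0 else f(t['im'],125,240,160,50,4)
cv2.imwrite('pics/c1.png',np.vstack([a,b[:, :640]]))
for n,z in(('top',t),('scene',s)):
    c=cam(n); P=pts(c,z['d']); 
    for nm,(u,v) in {'top':dict(case=(281,253),soc1=(282,235),soc2=(281,270),cov=(393,240),rail=(185,258),table=(330,330)),'scene':dict(case=(349,255),cov=(250,238))}[n].items(): print(n,nm,P[v,u].round())
E
```

```text
top case [503. -16.  68.]
top soc1 [556. -22.  52.]
top soc2 [461. -12.  54.]
top cov [ 514. -315.   53.]
top rail [525. 248.  15.]
top table [ 296. -126.    7.]
scene case [512. -10.  62.]
scene cov [ 544. -301.   24.]
```

View pics/c1.png

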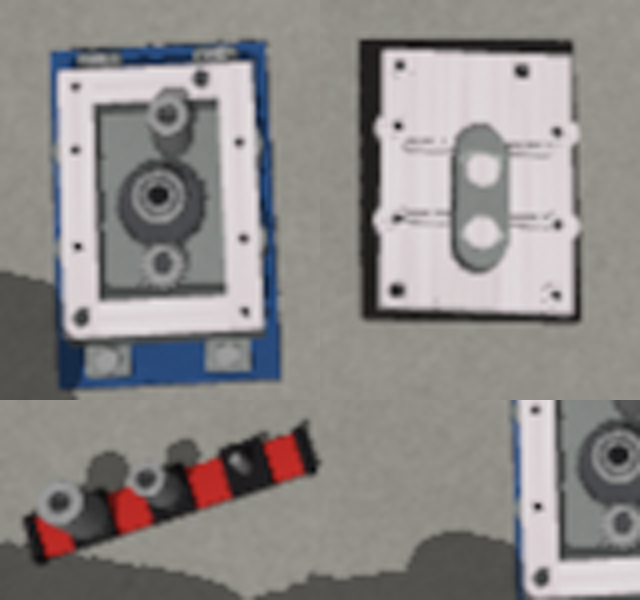

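The crop shows dowel A at the case's bottom left and dowel B at its top right. The stray socket is at the upper (+x) end, at about (168,113) in the crop. The cover's big holes are bottom left and top right, so both x axes point roughly along world +x. The rail's empty post is at its right end. Next are rough poses from the masks.

```bash
python3 - <<'E'
from h import *
z=np.load('top0.npz'); im=z['im']; d=z['d']; c=cam('top'); P=pts(c,d)
hsv=cv2.cvtColor(im,cv2.COLOR_BGR2HSV)
w=((hsv[...,2]>205)&(hsv[...,1]<40)).astype(np.uint8)
for nm,(x0,y0,x1,y1),h in(('case',(245,205,315,305),57),('cover',(358,198,430,285),20)):
    m=np.zeros_like(w); m[y0:y1,x0:x1]=w[y0:y1,x0:x1]
    k=max(cv2.findContours(m,cv2.RETR_EXTERNAL,cv2.CHAIN_APPROX_NONE)[0],key=cv2.contourArea)
    X=plane(c,cv2.convexHull(k)[:,0],h)[:,:2].astype(np.float32)
    print(nm,cv2.minAreaRect(X), 'depth z',np.median(P[...,2][m>0]))
print('dowels', plane(c,[[240+82/4,205+318/4],[240+200/4,205+78/4]],70).round(1))
print('holes', plane(c,[[355+(397-320)/4,195+290/4],[355+(521-320)/4,195+70/4]],20).round(1))
print('socket top', plane(c,[[240+168/4,205+113/4]],94).round(1))
print('post top', plane(c,[[125+238/4,240+(455-400)/4]],46).round(1), 'sockets',plane(c,[[125+60/4,240+102/4],[125+147/4,240+80/4]],75).round(1))
r=((hsv[...,2]>120)&(hsv[...,1]>150)&((hsv[...,0]<8)|(hsv[...,0]>172))).astype(np.uint8); r[:240]=0;r[285:]=0;r[:,210:]=0
X=plane(c,np.argwhere(r)[:,::-1],10)[:,:2].astype(np.float32); print('rail',cv2.minAreaRect(X),cv2.fitLine(X,2,0,.01,.01).ravel())
p,R,t=cam('wrist'); s=state(); E=np.array(s['ee_rot']); print('wrist cam in tool',E.T@(-R.T@t-s['position']), (R@E).round(2).tolist(),p)
E
```

```text
case ((502.9759521484375, -10.2547607421875), (126.38289642333984, 176.88621520996094), 87.50260162353516) depth z 58.09048585321953
cover ((523.3071899414062, -322.827880859375), (132.95590209960938, 176.1627197265625), 82.0435562133789) depth z 21.173733773021606
dowels [[424.8  43.4  70. ]
 [577.6 -45.8  70. ]]
holes [[ 450.5 -261.    20. ]
 [ 595.7 -364.3   20. ]]
socket top [[549.7 -23.7  94. ]]
post top [[529.9 241.8  46. ]] sockets [[502.7 351.6  75. ]
 [512.  294.8  75. ]]
rail ((515.5969848632812, 298.4167175292969), (29.5551700592041, 181.4622039794922), 13.718944549560547) [ 2.5291586e-01 -9.6748829e-01  5.1632159e+02  2.8923285e+02]
wrist cam in tool [  81.98854107   -0.60370475 -142.53364411] [[-0.0, 1.0, -0.0], [-0.95, -0.0, -0.32], [-0.32, -0.0, 0.95]] {'fx': 392.61045213111885, 'fy': 392.61045213111885, 'cx': 313.0094655621039, 'cy': 239.07829115073153, 'rvec': array([-2.30870129, -1.69514123, -0.27737425]), 'tvec': array([-573.31796162,  -42.05622829,  380.63857181])}
```

Request:
servo_tool(deltas="-48.1 -43.9 0 0 0 -0.265;-48.1 -43.9 0 0 0 -0.265;-48.1 -43.9 0 0 0 -0.265;-48.1 -43.9 0 0 0 -0.265;-48.1 -43.9 0 0 0 -0.265;-48.1 -43.9 0 0 0 -0.265;-48.1 -43.9 0 0 0 -0.265;-48.1 -43.9 0 0 0 -0.265;-48.1 -43.9 0 0 0 -0.265;-48.1 -43.9 0 0 0 -0.265;-48.1 -43.9 0 0 0 -0.265;-48.1 -43.9 0 0 0 -0.265")

```text
clock: 1.6
position: [500.5, -16.0, 230.8]
ee_rot: [[-0.999, 0.042, -0.001], [0.042, 0.999, -0.0], [0.001, -0.0, -1.0]]
contact_force: [-1.1, -0.2, 0.7]
gripper_width: 0.998
gripper_force: 0.0
```

```bash
cat >> h.py <<'E'
def snap(tag):
    c=cam('wrist'); im,d=read_camera('wrist'); cv2.imwrite(f'pics/{tag}.png',im); np.savez(f'{tag}.npz',im=im,d=d,K=np.array([c[0][k] for k in('fx','fy','cx','cy')]),R=c[1],t=c[2]); return im,d,c
def load(tag):
    z=np.load(f'{tag}.npz'); k=z['K']; return z['im'],z['d'],(dict(fx=k[0],fy=k[1],cx=k[2],cy=k[3]),z['R'],z['t'])
E
python3 - <<'E'
from h import *
s=state(); print(s['clock'],s['position'],s['ee_rot'],s['contact_force'],abs(s['qd']).max())
snap('w1')
E
```

```text
1.6 [500.47802722 -16.00366046 230.7515776 ] [[-9.99103891e-01  4.23210662e-02 -5.85066724e-04]
 [ 4.23211599e-02  9.99104047e-01 -1.48791703e-04]
 [ 5.78245508e-04 -1.73419072e-04 -9.99999818e-01]] [-1.10837287 -0.20791843  0.69240349] 0.0441994037244659
```

View pics/w1.png

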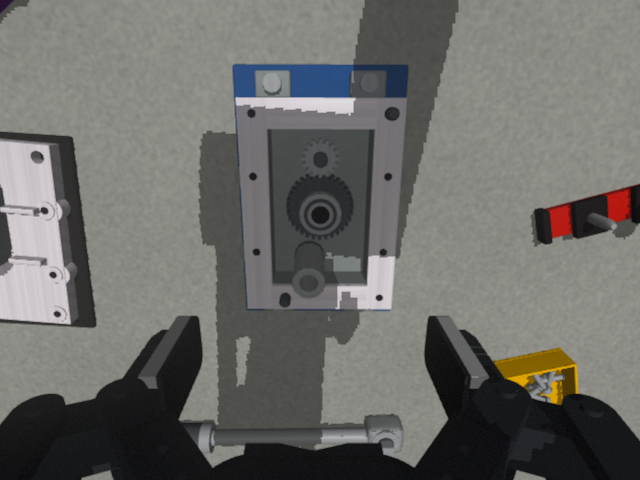

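Wrist view: dowel A is at about (392,113), dowel B at (285,299), the socket top at (309,283) with its body leaning up in the picture, and the empty post at (600,222). I'll measure these from depth and by casting rays.

```bash
python3 - <<'E'
from h import *
im,d,c=load('w1'); P=pts(c,d); Z=P[...,2]
def blob(x0,y0,x1,y1,lo,hi):
    m=np.zeros(Z.shape,bool); m[y0:y1,x0:x1]=True; m&=(Z>lo)&(Z<hi)&(d>0)
    Q=P[m]; return len(Q),Q.mean(0).round(1),np.median(Q[:,2]).round(1),Q.min(0).round(1),Q.max(0).round(1), m
b=blob(280,255,340,310,85,105); print('socket',b[:5])
k=max(cv2.findContours(b[5].astype(np.uint8),cv2.RETR_EXTERNAL,cv2.CHAIN_APPROX_NONE)[0],key=cv2.contourArea)
e=cv2.fitEllipse(k); print(e, plane(c,[e[0]],b[2]))
rim=blob(235,85,415,312,50,63); print('rim',rim[:5])
k=cv2.findContours(rim[5].astype(np.uint8),cv2.RETR_EXTERNAL,cv2.CHAIN_APPROX_NONE)[0]; k=max(k,key=cv2.contourArea)
print('rim rect',cv2.minAreaRect(plane(c,cv2.convexHull(k)[:,0],rim[2])[:,:2].astype(np.float32)))
for nm,bx in(('A',(378,95,406,125)),('B',(270,285,300,312))):
    b=blob(*bx,64,75); print('dowel',nm,b[:5])
b=blob(580,205,625,240,35,60); print('post',b[:5])
E
```

```text
socket (777, array([548. , -22.2,  92.5]), np.float64(93.4), array([536. , -35.5,  85.1]), array([562.3,  -9.3,  95.8]))
((308.7843933105469, 281.07940673828125), (33.12746047973633, 33.697940826416016), 177.35887145996094) [[547.51952602 -22.12754541  93.4       ]]
rim (18112, array([490.9, -10.2,  56.9]), np.float64(57.0), array([410. , -81.5,  50. ]), array([595.5,  59.8,  63. ]))
rim rect ((502.58447265625, -10.827552795410156), (138.28512573242188, 179.76414489746094), 87.53713989257812)
dowel A (148, array([426.3,  45.5,  68.9]), np.float64(69.1), array([421.5,  41.2,  64. ]), array([430.8,  50.4,  71.6]))
dowel B (101, array([578. , -44.6,  68.3]), np.float64(68.6), array([574.3, -49.1,  64.3]), array([582.4, -40.2,  71.4]))
post (153, array([527.9, 242.1,  41.9]), np.float64(41.9), array([523.9, 238.3,  35. ]), array([532.9, 247.6,  47.2]))
```

Request:
servo_tool(deltas="-4.87 -0.42 4 0 0 0;-4.87 -0.42 9 0 0 0;-4.87 -0.42 12 0 0 0;-4.87 -0.42 14 0 0 0;-4.87 -0.42 15.5 0 0 0;-4.87 -0.42 16.5 0 0 0;-4.87 -0.42 16.9 0 0 0;-4.87 -0.42 16.9 0 0 0", squeeze=40)

```text
clock: 2.65
position: [548.4, -20.1, 62.6]
ee_rot: [[-0.999, 0.039, 0.001], [0.039, 0.999, -0.0], [-0.001, -0.0, -1.0]]
contact_force: [0.1, 0.3, -0.1]
gripper_width: 1.0
gripper_force: 0.0
```

Request:
servo_tool(deltas="0 0 0 0 0 0;0 0 0 0 0 0;0 0 0 0 0 0;0 0 0 0 0 0;0 0 0 0 0 0;0 0 0 0 0 0;0 0 0 0 0 0;0 0 0 0 0 0", hand=0, squeeze=40)

```text
clock: 3.65
position: [548.4, -20.3, 62.6]
ee_rot: [[-0.999, 0.039, 0.001], [0.039, 0.999, -0.0], [-0.001, -0.0, -1.0]]
contact_force: [-0.5, -0.7, 4.5]
gripper_width: 0.305
gripper_force: 39.3
```

Request:
servo_tool(deltas="0 0 -4 0 0 0;0 0 -9.2 0 0 0;0.6 4 -9.2 0 0 0.15;1.2 9 -9.2 0 0 0.33;1.8 14 -9.2 0 0 0.51;2.4 19 -9.2 0 0 0.69;2.8 23 -9.2 0 0 0.87;3.02 26.1 -9.2 0 0 1.05;3.02 26.1 -9.2 0 0 1.2;3.02 26.1 -9.2 0 0 1.276;3.02 26.1 -9.2 0 0 1.276;3.02 26.1 -9.2 0 0 1.276")

```text
clock: 5.15
position: [527.7, 241.6, 153.7]
ee_rot: [[-0.254, 0.967, -0.001], [0.967, 0.254, -0.0], [-0.0, -0.001, -1.0]]
contact_force: [-0.0, -0.3, -2.1]
gripper_width: 0.303
gripper_force: 39.9
```

```bash
python3 - <<'E'
from h import *
s=state(); print(s['clock'],s['position'],s['ee_rot'],s['contact_force'],s['gripper_width'])
snap('w2')
E
```

```text
5.15 [527.71694871 241.56984505 153.67174235] [[-2.54277526e-01  9.67130529e-01 -1.21655076e-03]
 [ 9.67131292e-01  2.54277244e-01 -3.83971585e-04]
 [-6.20094669e-05 -1.27419966e-03 -9.99999186e-01]] [-0.04967957 -0.26306078 -2.11214734] 0.3026505987020651
```

View pics/w2.png

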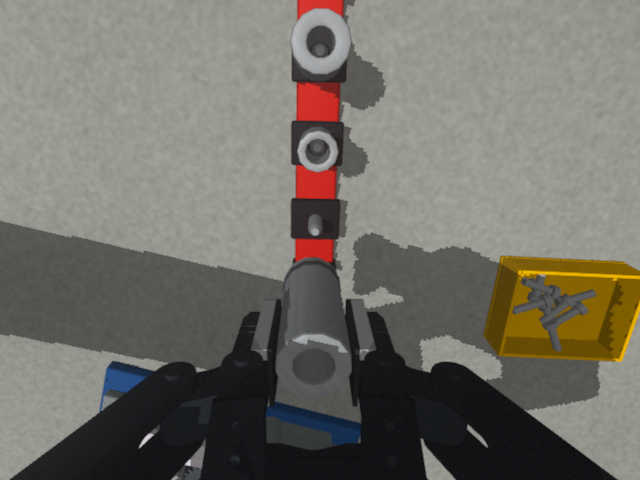

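The held socket hangs upright, its lower end at about (312,268). The post is ahead at about (315,222), with bystander sockets at (318,150) and (321,40). I'll measure the post against the held socket.

```bash
python3 - <<'E'
from h import *
im,d,c=load('w2'); P=pts(c,d); s=state(); E=np.array(s['ee_rot']); T=np.array(s['position'])
L=(P-T)@E   # tool frame
def box(x0,y0,x1,y1,f):
    m=np.zeros(d.shape,bool); m[y0:y1,x0:x1]=True; return m&f&(d>0)
Z=P[...,2]
m=box(300,205,330,245,(Z>25)&(Z<60)); print('post pts',m.sum(),L[m].mean(0).round(1),P[m].mean(0).round(1),P[m][:,2].max())
m2=m&(Z>36); print('upper',L[m2].mean(0).round(1),L[m2].min(0).round(1),L[m2].max(0).round(1))
hsv=cv2.cvtColor(im,cv2.COLOR_BGR2HSV)
b=box(280,190,350,245,(hsv[...,2]<70)&(Z>8)&(Z<26))
print('block z',np.median(Z[b])); k=max(cv2.findContours(b.astype(np.uint8),cv2.RETR_EXTERNAL,cv2.CHAIN_APPROX_NONE)[0],key=cv2.contourArea)
X=plane(c,cv2.convexHull(k)[:,0],18); r=cv2.minAreaRect((((X-T)@E)[:,:2]).astype(np.float32)); print('block rect tool',r)
t=box(270,255,350,345,(Z>90)&(Z<190)); Q=L[t]
for z in range(-20,46,6):
    q=Q[abs(Q[:,2]-z)<3]
    if len(q)>20:
        A=np.c_[2*q[:,:2],np.ones(len(q))]; v=np.linalg.lstsq(A,(q[:,:2]**2).sum(1),rcond=None)[0]
        # fixed radius 13.5 fit
        from scipy.optimize import least_squares
        o=least_squares(lambda p:np.hypot(q[:,0]-p[0],q[:,1]-p[1])-13.5,[0,0],loss='soft_l1').x
        print(z,len(q),o.round(2),'free',v[:2].round(2),q[:,1].min().round(1),q[:,1].max().round(1))
print('lower end tool z',np.percentile(Q[:,2],[95,99]))
E
```

```text
post pts 233 [  4.1   1.7 114.2] [528.3 245.9  39.7] 47.48147293236734
upper [  3.5   1.7 111. ] [ -2.4  -2.7 106.4] [  7.    6.2 117.5]
block z 17.884322328822016
block rect tool ((3.125643730163574, 1.642862319946289), (30.542505264282227, 35.60017013549805), 1.0480210781097412)
-20 694 [-1.78 -0.08] free [-0.66 -1.24] -15.3 13.3
-14 661 [-1.69 -0.11] free [-1.11 -1.06] -16.0 13.7
-8 597 [-1.65 -0.25] free [-1.01 -1.25] -16.5 14.2
-2 463 [-1.87 -0.  ] free [-1.97 -0.31] -16.8 14.2
4 368 [-1.95 -0.03] free [-1.56 -0.04] -12.6 12.4
10 321 [-1.97 -0.16] free [-1.59 -0.16] -12.7 12.5
16 306 [-1.93 -0.19] free [-1.45 -0.2 ] -12.8 12.3
22 270 [-1.94 -0.29] free [-1.62 -0.3 ] -13.0 12.3
28 348 [-1.6  -0.38] free [-1.53 -0.39] -14.3 13.1
34 155 [-1.89 -0.46] free [-1.44 -0.46] -13.1 11.9
lower end tool z [28.51281234 35.70957159]
```

Request:
servo_tool(deltas="0.49 0.2 2 0 0 0;0.49 0.2 5 0 0 0;0.49 0.2 6.4 0 0 0;0.49 0.2 7.0 0 0 0;0.49 0.2 7.5 0 0 0;0.49 0.2 8.0 0 0 0;0.49 0.2 8.5 0 0 0;0.49 0.2 9.0 0 0 0;0.49 0.2 9.3 0 0 0;0.49 0.2 9.3 0 0 0")

```text
clock: 6.45
position: [528.6, 246.9, 61.0]
ee_rot: [[-0.253, 0.967, -0.001], [0.967, 0.253, -0.0], [-0.0, -0.001, -1.0]]
contact_force: [-0.5, -0.1, -0.7]
gripper_width: 0.302
gripper_force: 39.9
```

Threaded with no side force. I'll lower the last few millimetres until contact.

Request:
servo_tool(deltas="0 0 0.2 0 0 0;0 0 0.35 0 0 0;0 0 0.45 0 0 0;0 0 0.5 0 0 0;0 0 0.5 0 0 0")

```text
clock: 7.08
position: [528.8, 247.0, 56.6]
ee_rot: [[-0.253, 0.967, 0.0], [0.967, 0.253, 0.0], [0.0, 0.0, -1.0]]
contact_force: [0.3, -1.1, 1.4]
gripper_width: 0.302
gripper_force: 40.2
```

Request:
servo_tool(deltas="0 0 0.1 0 0 0;0 0 0.2 0 0 0;0 0 0.2 0 0 0")

```text
clock: 7.45
position: [528.9, 247.1, 56.5]
ee_rot: [[-0.253, 0.967, 0.001], [0.967, 0.253, 0.0], [0.0, 0.001, -1.0]]
contact_force: [-4.8, -2.1, 15.0]
gripper_width: 0.306
gripper_force: 41.8
```

Request:
servo_tool(deltas="0 0 0 0 0 0;0 0 0 0 0 0;0 0 0 0 0 0;0 0 0 0 0 0;0 0 0 0 0 0;0 0 0 0 0 0", hand=0.75)

```text
clock: 8.2
position: [528.8, 247.0, 54.2]
ee_rot: [[-0.253, 0.967, -0.0], [0.967, 0.253, -0.0], [-0.0, -0.0, -1.0]]
contact_force: [-0.0, -0.1, 0.0]
gripper_width: 0.752
gripper_force: 0.0
```

Request:
servo_tool(deltas="0 0 -4 0 0 0;0 0 -10 0 0 0;0 0 -16 0 0 0;0 0 -17.6 0 0 0")

```text
clock: 8.7
position: [531.3, 248.0, 235.3]
ee_rot: [[-0.253, 0.967, 0.008], [0.967, 0.253, 0.003], [0.001, 0.009, -1.0]]
contact_force: [-0.7, -0.1, -0.4]
gripper_width: 0.745
gripper_force: 0.0
```

```bash
python3 - <<'E'
from h import *
im,d,c=snap('w3'); P=pts(c,d); Z=P[...,2]
uv=proj(c,[529,247,88])[0].astype(int); print(uv, state()['position'])
m=(np.hypot(P[...,0]-529,P[...,1]-247)<14)&(Z>70)&(d>0); print(m.sum(),P[m].mean(0),np.percentile(Z[m],[5,50,95]))
E
```

```text
[307 219] [531.05973487 247.90469832 235.33494532]
3982 [526.81637044 254.41806042 262.98438695] [ 82.97278667 312.43405401 317.4456337 ]
```

Request:
servo_tool(deltas="-54.2 -16.7 0 0 0 -1.182;-54.2 -16.7 0 0 0 -1.182;-54.2 -16.7 0 0 0 -1.182;-54.2 -16.7 0 0 0 -1.182;-54.2 -16.7 0 0 0 -1.182;-54.2 -16.7 0 0 0 -1.182;-54.2 -16.7 0 0 0 -1.182;-54.2 -16.7 0 0 0 -1.182;-54.2 -16.7 0 0 0 -1.182;-54.2 -16.7 0 0 0 -1.182;-54.2 -16.7 0 0 0 -1.182;-54.2 -16.7 0 0 0 -1.182", hand=1)

```text
clock: 10.25
position: [503.5, -318.6, 228.5]
ee_rot: [[-0.991, 0.133, -0.003], [0.133, 0.991, 0.003], [0.003, 0.002, -1.0]]
contact_force: [-0.4, 0.4, -0.1]
gripper_width: 0.995
gripper_force: 0.0
```

```bash
python3 - <<'E'
from h import *
s=state(); print(s['clock'],s['position'],s['ee_rot'],s['contact_force'])
snap('w4')
E
```

```text
10.25 [ 503.53068715 -318.61072955  228.45600914] [[-0.99111784  0.1329572  -0.00279629]
 [ 0.13294947  0.99111889  0.00278933]
 [ 0.00314232  0.00239279 -0.9999922 ]] [-0.40850601  0.38908299 -0.13104244]
```

View pics/w4.png

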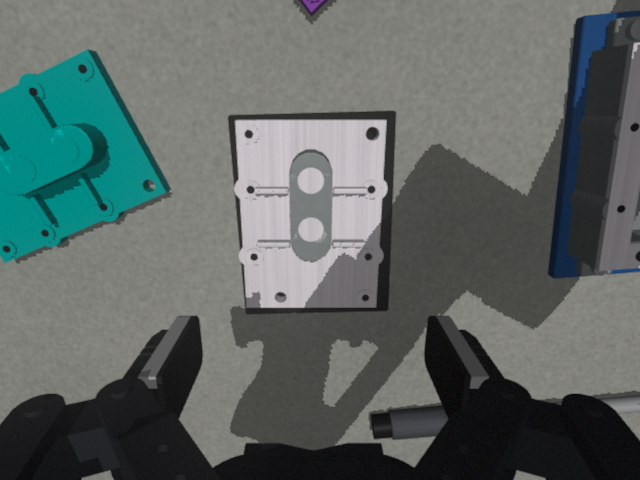

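The cover is in view: hole A at about (373,133), hole B at (281,297), and the housing from (311,152) to (311,262). Measuring its pose.

```bash
cat >> h.py <<'E'
def hole(im,x,y,r=14,inv=True):
    g=cv2.cvtColor(im,cv2.COLOR_BGR2GRAY)[y-r:y+r,x-r:x+r]
    th,m=cv2.threshold(g,0,255,(cv2.THRESH_BINARY_INV if inv else 0)+cv2.THRESH_OTSU)
    k=cv2.findContours(m,cv2.RETR_EXTERNAL,cv2.CHAIN_APPROX_NONE)[0]
    k=min((q for q in k if len(q)>8),key=lambda q:np.hypot(*(q[:,0].mean(0)-r)))
    e=cv2.fitEllipse(k); return np.array(e[0])+[x-r,y-r],e[1]
def org(A,B):
    "cover/case origin xy and yaw from points A,B"
    v=B-A; yaw=np.arctan2(v[1],v[0])-np.arctan2(-84,157); cs,sn=np.cos(yaw),np.sin(yaw)
    return (A+B)/2-np.array([-sn,cs])*11.5,np.degrees(yaw),np.hypot(*v)
E
python3 - <<'E'
from h import *
im,d,c=load('w4'); P=pts(c,d); Z=P[...,2]
a,ea=hole(im,373,133); b,eb=hole(im,281,297); print(a,ea,b,eb)
zt=np.median(Z[160:300,340:362][(d[160:300,340:362]>0)]); print('plate z',zt)
A,B=plane(c,[a,b],20)[:,:2]; print(A,B,org(A,B))
m=np.zeros(d.shape,bool); m[140:275,275:350]=True; m&=(Z>42)&(Z<52); print('housing z',np.median(Z[m]))
k=max(cv2.findContours(m.astype(np.uint8),cv2.RETR_EXTERNAL,cv2.CHAIN_APPROX_NONE)[0],key=cv2.contourArea)
print('housing rect',cv2.minAreaRect(plane(c,cv2.convexHull(k)[:,0],np.median(Z[m]))[:,:2].astype(np.float32)))
w=(Z>14)&(Z<27); w[:,:235]=0;w[:,400:]=0;w[:115]=0;w[308:]=0
im1,d1,c1=load('w3'); P1=pts(c1,d1);m=(np.hypot(P1[...,0]-529,P1[...,1]-247)<20)&(P1[...,2]>83)&(P1[...,2]<95)&(d1>0); print('socket top',m.sum(),P1[m].mean(0).round(1),np.median(P1[m][:,2]))
E
```

```text
[372.00065136 133.16438198] (11.891478538513184, 12.824453353881836) [280.17561913 296.62786865] (8.876120567321777, 10.217217445373535)
plate z 20.128844090312917
[ 450.4122461 -260.1717707] [ 594.70648476 -364.02391043] (array([ 521.03935182, -323.49694398]), np.float64(-7.595300958868697), np.float64(177.7810289103381))
housing z 46.08723740406556
housing rect ((503.1951599121094, -320.61920166015625), (35.96602249145508, 94.31401824951172), 82.2642822265625)
socket top 697 [528.8 246.1  87.5] 87.65922409571758
```

Request:
servo_tool(deltas="-1.8 -0.2 4 0 0 0;-1.8 -0.2 10 0 0 0;-1.8 -0.2 14 0 0 0;-1.8 -0.2 15 0 0 0;-1.8 -0.2 15 0 0 0;-1.8 -0.2 15 0 0 0")

```text
clock: 11.05
position: [523.6, -324.6, 82.5]
ee_rot: [[-0.991, 0.132, 0.003], [0.132, 0.991, -0.002], [-0.004, -0.002, -1.0]]
contact_force: [-0.1, 0.6, -0.0]
gripper_width: 1.0
gripper_force: 0.0
```

```bash
python3 - <<'E'
from h import *
s=state(); E=np.array(s['ee_rot']); print(s['position'],E[:,2],np.degrees(np.arctan2(E[1,1],E[0,1])),tool(np.array([521,-323.2,21])-s['position']))
E
```

```text
[ 523.61312099 -324.58514564   82.45434401] [ 0.00326653 -0.00230561 -0.99999201] 82.42319005804026 [0.29905921 0.11424812 6.14421234]
```

Request:
servo_tool(deltas="0.25 0.1 2 0 0 0;0.25 0.1 4 0 0 0;0.25 0.1 5 0 0 0;0.25 0.1 5.7 0 0 0;0.25 0.1 6.1 0 0 0;0.25 0.1 6.1 0 0 0;0.25 0.1 6.1 0 0 0")

```text
clock: 11.92
position: [520.0, -322.9, 19.7]
ee_rot: [[-0.991, 0.132, 0.001], [0.132, 0.991, -0.0], [-0.001, -0.0, -1.0]]
contact_force: [-0.1, 0.5, 0.3]
gripper_width: 1.003
gripper_force: 0.0
```

Request:
servo_tool(deltas="0 0 0 0 0 0;0 0 0 0 0 0;0 0 0 0 0 0;0 0 0 0 0 0;0 0 0 0 0 0;0 0 0 0 0 0;0 0 0 0 0 0;0 0 0 0 0 0", hand=0, squeeze=100)

```text
clock: 12.92
position: [520.0, -322.7, 19.8]
ee_rot: [[-0.991, 0.133, 0.001], [0.133, 0.991, -0.0], [-0.001, -0.0, -1.0]]
contact_force: [-0.6, 0.9, 4.7]
gripper_width: 0.405
gripper_force: 102.1
```

Request:
servo_tool(deltas="0 0 -0.5 0 0 0;0 0 -1.5 0 0 0;0 0 -4 0 0 0;0 0 -8 0 0 0;0 0 -11 0 0 0;0 0 -12 0 0 0;0 0 -12 0 0 0;0 0 -12 0 0 0")

```text
clock: 13.92
position: [518.6, -321.8, 137.6]
ee_rot: [[-0.991, 0.132, -0.003], [0.132, 0.991, 0.002], [0.003, 0.002, -1.0]]
contact_force: [-0.0, -0.1, -5.9]
gripper_width: 0.403
gripper_force: 101.1
```

```bash
python3 - <<'E'
from h import *
s=state(); print(s['clock'],s['position'],s['ee_rot'].round(4).tolist(),s['contact_force'],s['gripper_width'])
snap('w5')
im,d,c=load('w1')
a,ea=hole(im,392,113,13); b,eb=hole(im,285,299,13); print(a,ea,b,eb)
for z in(62,63,64,65):
  A,B=plane(c,[a,b],z)[:,:2]; print(z,A,B,org(A,B))
cv2.imwrite('pics/c2.png',cv2.resize(np.hstack([im[93:133,372:412],im[279:319,265:305]]),None,fx=8,fy=8,interpolation=cv2.INTER_NEAREST))
E
```

```text
13.925 [ 518.56843217 -321.82176311  137.56109998] [[-0.9912, 0.1324, -0.0029], [0.1324, 0.9912, 0.002], [0.0031, 0.0016, -1.0]] [-0.01325673 -0.06091376 -5.86606487] 0.40270108213394745
[391.62983227 113.44726849] (13.158048629760742, 14.122727394104004) [284.62977219 299.58073807] (10.774659156799316, 13.923734664916992)
62 [426.14305424  45.83063732] [578.96389049 -45.25769194] (array([502.02203164, -11.20124121]), np.float64(-2.648709445949195), np.float64(177.90809908758825))
63 [426.11824776  45.64063322] [578.44819686 -45.15510445] (array([501.75178159, -11.24494952]), np.float64(-2.648709445949195), np.float64(177.33662726516505))
64 [426.09344129  45.45062912] [577.93250322 -45.05251696] (array([501.48153153, -11.28865782]), np.float64(-2.6487094459492018), np.float64(176.76515544274184))
65 [426.06863481  45.26062503] [577.41680958 -44.94992946] (array([501.21128148, -11.33236612]), np.float64(-2.6487094459491827), np.float64(176.19368362031875))
```

View pics/w5.png

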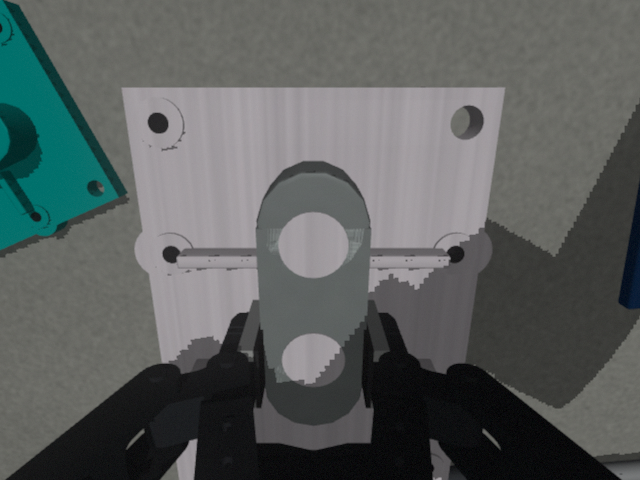

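View pics/c2.png

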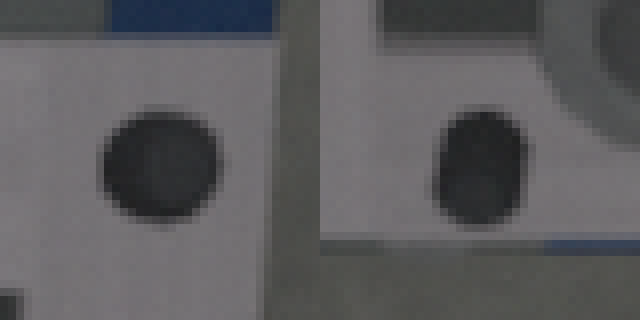

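w5 shows the cover held level-looking, with hole A at about (467,122) and bolt holes at (158,123), (171,254) and (456,254). c2 shows both dowels as clean dark blobs, and their spacing gives a case origin of about (502,-11.2) and a yaw of -2.65°. Next: where the cover sits in the tool frame, including any tilt.

```bash
cat > grip.py <<'E'
from h import *
import sys
def gripped(tag,E,T,ha=(467,122),b1=(158,123)):
    im,d,c=load(tag); P=pts(c,d); L=(P-T)@E
    m=np.zeros(d.shape,bool); m[95:235,150:480]=1; m[100:150,445:490]=0; m[150:235,245:385]=0
    g=cv2.cvtColor(im,cv2.COLOR_BGR2GRAY); m&=(d>0)&(g>110)
    q=L[m]; 
    for _ in range(3):
        A=np.c_[q[:,:2],np.ones(len(q))]; k=np.linalg.lstsq(A,q[:,2],rcond=None)[0]; r=q[:,2]-A@k; q=q[abs(r)<2.5]
    print('plate plane z=ax+by+c',k.round(4),'rms',r.std().round(2))
    zt=k[2]
    a,ea=hole(im,*ha,22); b,eb=hole(im,*b1,18); print(a,ea,b,eb)
    p,R,t=c; out=[]
    for uv in(a,b):
        dr=np.array([(uv[0]-p['cx'])/p['fx'],(uv[1]-p['cy'])/p['fy'],1])@R@E; o=(-R.T@t-T)@E
        s=(k[2]+k[0]*o[0]+k[1]*o[1]-o[2])/(dr[2]-k[0]*dr[0]-k[1]*dr[1]); out.append(o+s*dr)
    # edges left/right of plate
    e=[]
    for v in range(98,112,1):
        pass
    print('holeA top, bolt (tool)',np.round(out,2)); return out,k
if __name__=='__main__':
    s=state(); E=np.array(s['ee_rot']);T=np.array(s['position'])
    o,k=gripped('w5',E,T)
    # far edge direction: rows where plate starts
    im,d,c=load('w5'); g=cv2.cvtColor(im,cv2.COLOR_BGR2GRAY).astype(float)
    us=np.arange(140,490,10); vs=[]
    for u in us:
        col=np.diff(cv2.GaussianBlur(g[75:100,u-2:u+3],(1,3),0).mean(1)); i=col.argmax(); vs.append(75+i+.5)
    p,R,t=c; W=[]
    for u,v in zip(us,vs):
        dr=np.array([(u-p['cx'])/p['fx'],(v-p['cy'])/p['fy'],1])@R@E; oo=(-R.T@t-T)@E; W.append((oo+dr*(k[2]-oo[2])/dr[2])[:2])
    W=np.array(W); f=np.polyfit(W[:,1],W[:,0],1); print('far edge: x at y=0',f[1],'slope deg',np.degrees(np.arctan(f[0])))
    wp,wk=load('w4'),None
E
python3 grip.py
```

```text
plate plane z=ax+by+c [-0.0021  0.0014 -0.0909] rms 0.66
[466.97418213 122.10336685] (30.360445022583008, 35.06090545654297) [157.61802673 122.5751915 ] (18.465776443481445, 20.638408660888672)
holeA top, bolt (tool) [[ 76.79  52.83  -0.18]
 [ 76.7  -54.76  -0.33]]
far edge: x at y=0 88.080308827287 slope deg -0.003833814621400719
```

Request:
servo_tool(deltas="0.3 1.5 0 0 0 -0.01;0.9 4.6 0 0 0 -0.02;1.7 8.6 0 0 0 -0.03;2.5 12.9 0 0 0 -0.04;3.3 17.1 0 0 0 -0.05;4.2 21.4 0 0 0 -0.06;4.9 25.4 0 0 0 -0.07;5.5 28.5 0 0 0 -0.08;5.85 30 0 0 0 -0.0866;5.94 30.6 0 0 0 -0.0866;5.94 30.62 0 0 0 -0.0866;5.94 30.62 0 0 0 -0.0866")

```text
clock: 15.48
position: [501.7, -12.2, 139.3]
ee_rot: [[-0.999, 0.047, 0.0], [0.047, 0.999, -0.0], [-0.0, -0.0, -1.0]]
contact_force: [0.5, 0.1, -5.6]
gripper_width: 0.409
gripper_force: 101.1
```

```bash
cat > chk.py <<'E'
from h import *
s=state(); E=np.array(s['ee_rot']); print(s['clock'],s['position'].round(2),E[:,2].round(4),'yaw err',(87.35-np.degrees(np.arctan2(E[1,1],E[0,1]))).round(3),'tool cm',tool(np.array([500.3,-10.4,100])-s['position']).round(3),s['contact_force'].round(1),abs(s['qd']).max())
E
python3 chk.py
```

```text
15.475 [501.65 -12.16 139.28] [ 2.e-04 -5.e-04 -1.e+00] yaw err 0.046 tool cm [0.144 0.171 3.928] [ 0.5  0.1 -5.6] 0.004382852200810525
```

Request:
servo_tool(deltas="0.14 0.17 1.5 0 0 0;0.14 0.17 3 0 0 0;0.14 0.17 4 0 0 0;0.14 0.17 4.3 0 0 0;0.14 0.17 4.3 0 0 0;0.14 0.17 4.3 0 0 0;0.14 0.17 4.3 0 0 0")

```text
clock: 16.35
position: [500.5, -9.5, 96.8]
ee_rot: [[-0.999, 0.046, 0.001], [0.046, 0.999, -0.0], [-0.001, -0.0, -1.0]]
contact_force: [-0.5, 0.2, -5.2]
gripper_width: 0.402
gripper_force: 101.1
```

```bash
python3 chk.py; python3 - <<'E'
from h import *
from grip import gripped
s=state(); E=np.array(s['ee_rot']);T=np.array(s['position']); snap('w6'); gripped('w6',E,T)
im,d,c=load('w6'); print(proj(c,[426.1,45.8,70]),proj(c,[426.1,45.8,57]))
cv2.imwrite('pics/c3.png',cv2.resize(im[85:165,420:520],None,fx=6,fy=6,interpolation=cv2.INTER_CUBIC))
E
```

```text
16.35 [500.47  -9.54  96.76] [ 1.e-03 -1.e-04 -1.e+00] yaw err -0.009 tool cm [ 0.012 -0.087 -0.324] [-0.5  0.2 -5.2] 0.0025947606207827514
plate plane z=ax+by+c [-0.0062  0.0037  0.3041] rms 0.68
[468.99908638 121.89144135] (26.356355667114258, 35.25653839111328) [157.51830864 122.63624382] (18.410194396972656, 21.104700088500977)
holeA top, bolt (tool) [[ 7.687e+01  5.353e+01  2.000e-02]
 [ 7.671e+01 -5.479e+01 -3.800e-01]]
[[440.59885747 119.42125764]] [[431.58145196 118.43784949]]
```

View pics/c3.png

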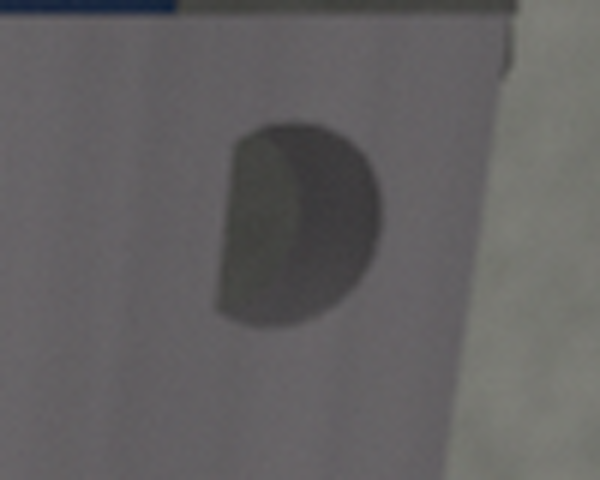

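Request:
servo_tool(deltas="0.01 -0.09 0 0 0 0;0.01 -0.09 0.4 0 0 0;0.01 -0.09 0.8 0 0 0;0.01 -0.09 1.1 0 0 0;0.01 -0.09 1.2 0 0 0;0.01 -0.09 1.3 0 0 0;0.01 -0.09 1.3 0 0 0")

```text
clock: 17.27
position: [500.0, -10.4, 83.2]
ee_rot: [[-0.999, 0.046, -0.0], [0.046, 0.999, 0.0], [0.0, 0.0, -1.0]]
contact_force: [0.4, -0.5, -6.2]
gripper_width: 0.398
gripper_force: 101.1
```

```bash
python3 chk.py; python3 -c "
from h import *
print(state()['wrist_torque'])"
```

```text
17.275 [499.96 -10.41  83.25] [-1.e-04  0.e+00 -1.e+00] yaw err -0.001 tool cm [-0.034  0.002 -1.675] [ 0.4 -0.5 -6.2] 0.003518424251719345
[ 0.02086722 -0.00518738  0.03898086]
```

Just at the dowel tips, with no contact yet. I'll lower in small steps and watch the side force.

Request:
servo_tool(deltas="-0.03 0 0.1 0 0 0;-0.03 0 0.2 0 0 0;-0.03 0 0.3 0 0 0;-0.03 0 0.3 0 0 0")

```text
clock: 17.77
position: [500.2, -10.4, 80.2]
ee_rot: [[-0.999, 0.046, -0.0], [0.046, 0.999, 0.0], [0.0, 0.0, -1.0]]
contact_force: [1.1, -0.6, -5.8]
gripper_width: 0.399
gripper_force: 101.1
```

```bash
python3 chk.py; python3 -c "
from h import *
print(state()['wrist_torque'])"
```

```text
17.775 [500.15 -10.41  80.22] [-2.e-04  0.e+00 -1.e+00] yaw err -0.003 tool cm [-1.400e-02  1.000e-03 -1.978e+00] [ 1.1 -0.6 -5.8] 0.0029347067200780263
[ 0.03543302 -0.04021229 -0.01850997]
```

Request:
servo_tool(deltas="0 0 0.1 0 0 0;0 0 0.2 0 0 0;0 0 0.3 0 0 0;0 0 0.3 0 0 0")

```text
clock: 18.27
position: [500.3, -10.4, 77.3]
ee_rot: [[-0.999, 0.046, 0.0], [0.046, 0.999, 0.0], [-0.0, 0.0, -1.0]]
contact_force: [0.3, -0.1, -3.9]
gripper_width: 0.404
gripper_force: 101.1
```

Now the bearing spring is starting to take load, with no side force. Continuing.

Request:
servo_tool(deltas="0 0 0.1 0 0 0;0 0 0.2 0 0 0;0 0 0.3 0 0 0;0 0 0.3 0 0 0")

```text
clock: 18.77
position: [500.3, -10.5, 74.6]
ee_rot: [[-0.999, 0.046, 0.0], [0.046, 0.999, -0.0], [-0.0, -0.0, -1.0]]
contact_force: [-1.2, 0.5, 0.8]
gripper_width: 0.404
gripper_force: 101.4
```

Request:
servo_tool(deltas="0 0 0.1 0 0 0;0 0 0.2 0 0 0;0 0 0.25 0 0 0;0 0 0.25 0 0 0")

```text
clock: 19.27
position: [500.3, -10.4, 72.1]
ee_rot: [[-0.999, 0.046, 0.0], [0.046, 0.999, -0.0], [-0.0, -0.0, -1.0]]
contact_force: [-2.1, 0.1, 5.1]
gripper_width: 0.408
gripper_force: 102.0
```

Request:
servo_tool(deltas="0 0 0.05 0 0 0;0 0 0.1 0 0 0;0 0 0.13 0 0 0;0 0 0.13 0 0 0")

```text
clock: 19.77
position: [500.3, -10.4, 71.0]
ee_rot: [[-0.999, 0.046, 0.0], [0.046, 0.999, -0.0], [-0.0, -0.0, -1.0]]
contact_force: [-2.1, 0.9, 7.1]
gripper_width: 0.402
gripper_force: 102.3
```

Request:
servo_tool(deltas="0 0 0.03 0 0 0;0 0 0.06 0 0 0;0 0 0.06 0 0 0;0 0 0.06 0 0 0")

```text
clock: 20.27
position: [500.3, -10.4, 70.8]
ee_rot: [[-0.999, 0.046, 0.001], [0.046, 0.999, -0.0], [-0.001, -0.0, -1.0]]
contact_force: [-3.8, -0.5, 9.1]
gripper_width: 0.402
gripper_force: 103.1
```

Request:
servo_tool(deltas="0 0 0.03 0 0 0;0 0 0.06 0 0 0;0 0 0.06 0 0 0;0 0 0.06 0 0 0")

```text
clock: 20.78
position: [500.3, -10.5, 70.8]
ee_rot: [[-0.999, 0.046, 0.001], [0.046, 0.999, -0.0], [-0.001, -0.0, -1.0]]
contact_force: [-5.5, -0.6, 15.1]
gripper_width: 0.404
gripper_force: 103.7
```

Request:
servo_tool(deltas="0 0 0.03 0 0 0;0 0 0.06 0 0 0;0 0 0.06 0 0 0;0 0 0.06 0 0 0;0 0 0.06 0 0 0")

```text
clock: 21.4
position: [500.3, -10.4, 70.7]
ee_rot: [[-0.999, 0.046, 0.001], [0.046, 0.999, -0.0], [-0.001, -0.0, -1.0]]
contact_force: [-5.9, -0.3, 20.0]
gripper_width: 0.401
gripper_force: 104.3
```

```bash
python3 - <<'E'
from h import *
from grip import gripped
s=state(); E=np.array(s['ee_rot']);T=np.array(s['position']); print(s['clock'],T,E[:,2],s['contact_force'],s['wrist_torque'])
im,d,c=snap('w7'); gripped('w7',E,T); P=pts(c,d)
g=cv2.cvtColor(im,cv2.COLOR_BGR2GRAY); m=np.zeros(d.shape,bool); m[95:235,150:480]=1; m[100:150,445:490]=0; m[150:235,245:385]=0; m&=(d>0)
q=P[m]; q=q[(abs(q[:,2]-71)<3)]
for _ in range(3):
    A=np.c_[q[:,0]-502,q[:,1]+11,np.ones(len(q))]; k=np.linalg.lstsq(A,q[:,2],rcond=None)[0]; q=q[abs(q[:,2]-A@k)<1.5]
print('world plate plane',k)
E
```

```text
21.4 [500.32507476 -10.42832835  70.7380616 ] [ 1.24455822e-03 -1.55447376e-04 -9.99999213e-01] [-5.92721567 -0.32586957 20.00513563] [ 0.11728661  1.10475133 -0.02790902]
plate plane z=ax+by+c [-0.0072  0.0028  0.1788] rms 0.68
[466.56451607 121.42889214] (29.093158721923828, 34.320899963378906) [157.46294975 122.47157478] (18.444522857666016, 20.85546112060547)
holeA top, bolt (tool) [[ 77.04  52.55  -0.23]
 [ 76.77 -54.76  -0.53]]
world plate plane [-2.9733557e-03 -6.3668648e-04  7.0805039e+01]
```

Request:
servo_tool(deltas="0.04 0 0 0 0 0;0.08 0 0 0 0 0;0.08 0 0 0 0 0;0.08 0 0 0 0 0")

```text
clock: 21.95
position: [500.4, -10.5, 70.8]
ee_rot: [[-0.999, 0.046, 0.003], [0.046, 0.999, -0.0], [-0.003, -0.0, -1.0]]
contact_force: [-4.6, 1.0, 18.4]
gripper_width: 0.399
gripper_force: 104.2
```

```bash
python3 - <<'E'
from h import *
s=state(); print(s['clock'],s['position'],s['ee_rot'][:,2],s['contact_force'],s['wrist_torque'])
E
```

```text
21.95 [500.36331831 -10.45030761  70.75000511] [ 2.66769044e-03 -2.43973393e-04 -9.99996412e-01] [-4.55120402  1.04919968 18.3891745 ] [ 0.15995179  0.95835515 -0.00305373]
```

Request:
servo_tool(deltas="-0.04 0 0 0 0.002 0;-0.04 0 0 0 0.004 0;-0.04 0 0 0 0.005 0;-0.04 0 0 0 0.005 0")

```text
clock: 22.45
position: [500.3, -10.4, 70.7]
ee_rot: [[-0.999, 0.046, -0.003], [0.046, 0.999, 0.0], [0.003, -0.0, -1.0]]
contact_force: [-6.3, -0.3, 19.9]
gripper_width: 0.404
gripper_force: 104.4
```

```bash
cat > st.py <<'E'
from h import *
s=state(); print(s['clock'],s['position'],s['ee_rot'][:,2].round(5),s['contact_force'],s['wrist_torque'])
E
python3 st.py
```

```text
22.45 [500.25657884 -10.44103052  70.72961957] [-3.08e-03  4.00e-05 -1.00e+00] [-6.2726588  -0.28391318 19.9133563 ] [ 0.15219785  0.78636987 -0.03202077]
```

```bash
python3 - <<'E'
from h import *
snap('w8')
def fit(tag,z,x0,y0,yaw,box,lx):
    im,d,c=load(tag); P=pts(c,d); q=P[(d>0)&(abs(P[...,2]-z)<3)]; cs,sn=np.cos(np.radians(yaw)),np.sin(np.radians(yaw))
    X=(q[:,0]-x0)*cs+(q[:,1]-y0)*sn; Y=-(q[:,0]-x0)*sn+(q[:,1]-y0)*cs
    k=(abs(X)<86)&(abs(Y)<62)&((abs(Y)>22)|(abs(X)>68)); 
    if lx: k&=(X<lx)
    X,Y,Z=X[k],Y[k],q[k][:,2]
    for _ in range(4):
        A=np.c_[X,Y,np.ones(len(X))]; s=np.linalg.lstsq(A,Z,rcond=None)[0]; g=abs(Z-A@s)<1.5; X,Y,Z=X[g],Y[g],Z[g]
    print(tag,s.round(4),len(Z),X.min().round(),X.max().round())
fit('w4',20,521,-323.3,-7.6,0,0); fit('w4',20,521,-323.3,-7.6,0,-25)
fit('w1',57,502,-11.2,-2.6,0,0); 
for t in('w7','w8'): fit(t,71,502,-11.2,-2.6,0,-25)
for n in('top','scene'):
    im,d=read_camera(n); c=cam(n); np.savez(n+'9.npz',im=im,d=d,K=np.array([c[0][k] for k in('fx','fy','cx','cy')]),R=c[1],t=c[2]); fit(n+'9',71,502,-11.2,-2.6,0,0)
E
```

```text
w4 [-7.00000e-04  0.00000e+00  2.00606e+01] 14913 -86.0 86.0
w4 [ 2.80000e-03 -1.00000e-03  2.03019e+01] 6253 -86.0 -25.0
w1 [-7.00000e-04  3.00000e-04  5.69886e+01] 13312 -86.0 86.0
w7 [ 2.40000e-03 -1.40000e-03  7.11918e+01] 38043 -86.0 -25.0
w8 [ 2.30000e-03 -1.70000e-03  7.11866e+01] 38033 -86.0 -25.0
top9 [ 1.40000e-03 -7.00000e-04  7.13579e+01] 184 -86.0 85.0
scene9 [9.00000e-04 0.00000e+00 6.97558e+01] 766 -86.0 86.0
```

The cover's slope matches the flat reference, its height rise is 50.9 mm against the expected 51, and the press is well above what closes the spring. The cover is flush and still held, so I'm handing in.

```bash
python3 st.py; python3 -c "
from station import *
print(finish_job())"
```

```text
22.6 [500.24490586 -10.42443325  70.7528438 ] [-3.04e-03  3.00e-05 -1.00e+00] [-6.52370244  0.07973544 20.29103022] [0.10650115 0.75782342 0.02108644]
the job is handed in; nothing more can be done
None
```

The stray socket is back down on the empty post and released. The cover is over both dowels and measures flush, still held shut with about 20 N at the wrist. I handed the job in at 22.6 s; the hand-in gave no verdict.

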